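# Hang the slotted bracket on the stand's headed pin

### The job

Hang the slotted bracket (not its look-alike with the closed round hole) on the pin of the stand: slide its open slot sideways over the pin, between the pin's head and the post, set it down so that the pin carries it, and let go, so that it hangs upright and still. Leave the holed bracket where it stands.

Things in the scene. Friction and masses are not known exactly. Their poses are not given: they have to be found in the camera images.
- slotted_bracket: Loose aluminium bracket, 0.22 kg, on a dark mat 7 mm thick, turned up to 20 deg. Origin: centre of the foot's underside; z up, x across the plate, y along its width (to robot's left). In mm: foot 36 (x) x 70 (y) x 8; plate 8 thick, 70 wide, up to z 108, with a slot open at its +y edge; on top a tab 8 thick, 26 wide, up to z 155, to pinch from above across its thickness.
- slot_seat (a point): Point on the slotted bracket, 88 mm above its origin, axes as its: the pin's axis lies here when it hangs. Measured in mm from the bracket's origin, the slot passes through the plate along x from its mouth at y 35 to its closed end at y -11, z 60 to 82; over y -11 to 11 it has a notch that rises to z 92, whose roof rests on the pin.
- holed_bracket: The look-alike: same foot, plate, tab, origin and axes, but with a closed 16 mm round hole, 80 mm up, instead of the slot, so it cannot pass the pin's head. Loose, stands on the mat beside the slotted bracket, on either side of it.
- pin_mid (a point): Middle of the pin of a fixed steel stand, on its axis, 130 mm above the table; z up. Pin level along x, 8 mm thick, free 40 mm either way: at +x a post 24 (x) x 30 mm, 12 mm higher than the axis; at -x (to robot) a round head, 24 mm. A bracket with axes parallel to these slides on towards +y; with its plate at x -22 to 20 mm its foot clears the post. Base plate 120 x 90 x 10 mm.
Mind the look-alikes: they are no part of the job. What is shaped like the slotted_bracket but green or yellow is not meant.

How it is judged (in metres and radians):
At the end, for the whole second after the job is handed in: The slotted bracket hangs still on the pin between head and post: its slot seat within 40 mm of the pin's middle along the pin, within 15 mm sideways and 12 mm in height of the pin's axis, upright within 17 degrees; the holed bracket is within 40 mm of where it stood (x of slot_seat in the frame of pin_mid between -0.04 and 0.04 m and y of slot_seat in the frame of pin_mid between -0.015 and 0.015 m and z of slot_seat in the frame of pin_mid between -0.012 and 0.012 m and angle between slotted_bracket's own z axis and vertical below 0.3 rad and linear speed of slotted_bracket below 0.03 m/s and distance of holed_bracket from where it was at the start of the episode below 0.04 m); the robot touches nothing.
It fails at once if the holed bracket is moved by more than 40 mm or knocked over (distance of holed_bracket from where it was at the start of the episode above 0.04 m or angle between holed_bracket's own z axis and vertical above 0.5 rad).
It also fails if it takes over 43 s, if anything falls off the work surface, if the arm or the gripper's body presses on something with over 40 N, if the wrist force passes 120 N, or if a joint passes its speed limit or range.

### The arm

A 6-joint arm with a two-finger parallel gripper is mounted at the origin on a cart in front of the work surface, level with it; the furniture and walls round the work are solid. World frame = base frame: x ahead of the robot, y to its left, z up, the work surface at z = 0. Lengths are in m, angles in degrees, forces in N, time in s.
With the tool pointing down it reaches from about 0.25 to 0.725 m from the base axis. Payload 9.7 kg.
Tool frame: the origin (TCP) lies midway between the tips of the shut fingers; the grasp point (between the pads) lies 19 mm behind it; z points along the fingers, y is the line along which they close (so a half turn about z gives the same grasp; the last joint's range is limited). The gripper opens to 85 mm and grips with 20 to 120 N. Pads are 22 mm wide; open, the fingers measure 114 mm over their backs; the gripper's body (76 mm by 85 mm) begins 54 mm behind the grasp point. The pads swing forward as they close: fully open they stand 13 mm farther back than shut.
Start: joints at [-74.083, 4.979, 10.078, 95.1, 0, 90], TCP at [0.151, -0.529, 0.231] pointing down, gripper open.
Joint ranges: [-179.16, 179.16], [-48.56, 103.87], [-65.8, 70.77], [-126.05, 130.52], [-82.76, 87.17], [-180, 180]. Speed limits (degrees/s): [127.2, 127.2, 147.25, 180, 180, 180].

### API

Orientations are given as [roll, pitch, yaw] about the fixed x, y, z axes, in that order (R = Rz(yaw) Ry(pitch) Rx(roll)).
In Python, from workcell import bot gives the robot as it stands.
- The arm moves only by the shell command python3 -m crank 'ROWS' [FORCE]. ROWS is JSON, a list of rows, each an object with "gripper": the finger opening in mm, from 0 to 85.4; "travel": the shift along the tool's x, y, z in mm, a list of three; "twist": the turn, a rotation vector about the tool's x, y, z in rad, a list of three. In form: [{"gripper": gripper, "travel": [tx, ty, tz], "twist": [rx, ry, rz]}, ...]. A call has 1 to 12 rows; each row shifts and turns the commanded pose from where the row before left it, along the tool's axes as they then stand; what a row does not reach is not made up. A row lasts 1/8 s, in which the tool goes at most 62.5 mm and 10.7 degrees, less where a joint would pass 70% of its speed; a pose out of reach is approached as far as the arm can. A call is refused whole if a number of a shift passes 62.5 or a number of a turn 0.188, either way. A call with a gripper value outside its range is refused whole. The fingers move at their own pace and stop on an object; FORCE is the grip in N (left out, the last holds). Time passes only in rows, so rows that do not move let the fingers close. It gives the time, the measured TCP pose, the force, the opening and the grip force at its end, in the units of the state.
- bot.get_obs(): the state, without advancing time (a new reading comes with each control period).
- bot.camera(name): name is "scene" or "top"; returns the picture (384x512x3 uint8, red, green, blue); there is no depth.
- bot.calibration(name): a dict with "vfov" (degrees; the focal length in pixels is half the picture's height over the tangent of half this angle, whatever the lens; pixels are square), "cx", "cy" (the principal point, pixels), "camera_from_world" (4x4, takes a point from world to camera coordinates). Camera axes: x right, y down, z forward; pixel columns grow to the right and rows downward; lengths in m; the calibration is good to about 2 mm. A picture is of the moment at which its call begins. calibration takes no time and is no camera call.
- bot.job_done(): hands the job in; it is judged then, once.
The state is a dict: "time": time; "q": joint angles; "qd": joint speeds; "joint_efforts": joint torques, N m; "ee_pos": TCP position; "tcp_rot": TCP orientation; "wrist_force": force on the tool from outside, world axes, zero at the start; "torque": the same for the moment, N m; "opening": finger opening in m; "grasp_force": force on a finger pad.
Only numpy, scipy, OpenCV 4.12 (cv2) and the standard library are available. Lean on these libraries where they do the work, as an engineer would, in place of code of your own. Each camera call takes 0.05 s, during which the arm holds its last target. There are 200 camera calls.

## Working session

There is one attempt and no reset: what is moved stays moved. The work goes in short steps, Python scripts to look and compute and a shell command to move; the robot and the scene stay as the last step left them, time stands still between calls to the robot, and variables do not carry over. Pictures are saved under pics/ and viewed, at most 10 in all, crops included, and the job is handed in when it is done.

```bash
mkdir -p pics
python3 - <<'E'
from workcell import bot
import cv2,json
for n in("scene","top"):
    cv2.imwrite(f"pics/{n}0.png",cv2.cvtColor(bot.camera(n),cv2.COLOR_RGB2BGR))
    c=bot.calibration(n);print(n,c)
print(bot.get_obs())
E
```

```text
scene {'vfov': 43.01049634360696, 'cx': 252.51536628193296, 'cy': 186.0237076583024, 'camera_from_world': array([[-0.59583231, -0.8028926 ,  0.01863695,  0.28653708],
       [-0.38826943,  0.26766855, -0.88181653,  0.32976777],
       [ 0.70301544, -0.53265094, -0.47122423,  0.80345134],
       [ 0.        ,  0.        ,  0.        ,  1.        ]])}
top {'vfov': 56.41487566010546, 'cx': 254.94302176370098, 'cy': 186.06053174100762, 'camera_from_world': array([[-4.56620405e-04, -9.99870187e-01, -1.61059059e-02,
        -5.54879086e-02],
       [-9.80513021e-01,  3.61172765e-03, -1.96420902e-01,
         5.51131659e-01],
       [ 1.96453574e-01,  1.57023606e-02, -9.80387387e-01,
         9.03336362e-01],
       [ 0.00000000e+00,  0.00000000e+00,  0.00000000e+00,
         1.00000000e+00]])}
{'time': 0.1, 'q': array([-7.40819880e+01,  5.00953110e+00,  1.00392883e+01,  9.50985579e+01,
        1.73689995e-03,  9.00003914e+01]), 'qd': array([-0.02165399, -0.13993763,  0.1054458 ,  0.04835436,  0.09086486,
        0.13826215]), 'joint_efforts': array([ 9.94758375e-05, -5.21561050e+01,  4.65652657e+01,  1.60025619e-02,
        3.99925818e-05,  1.16888174e-05]), 'ee_pos': array([ 0.15079881, -0.52872091,  0.23064141]), 'tcp_rot': array([-1.79931199e+02, -1.73642872e-03,  1.59176185e+01]), 'wrist_force': array([-0.58311673,  0.50990734, -0.0842944 ]), 'torque': array([-0.01742347, -0.02361864, -0.03328498]), 'grasp_force': 0.0, 'opening': 0.08551102384775261}
```

View pics/scene0.png

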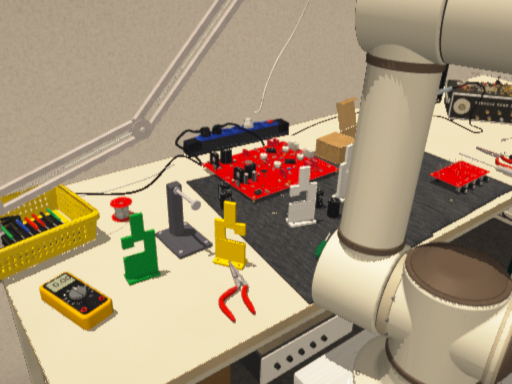

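View pics/top0.png

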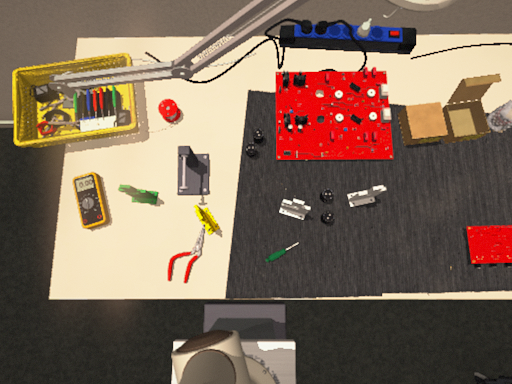

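The pictures show four bracket-shaped things. In the top view they are green (138,195), yellow (207,220), and aluminium at (295,207) and (367,196). The stand is at about (193,170). In the scene view the nearer aluminium bracket, at (302,197), seems to have the side slot. I'll check that in a crop.

Run:
```python
import cv2,numpy as np
s=cv2.imread("pics/scene0.png");t=cv2.imread("pics/top0.png")
f=lambda i,x0,y0,w,h,k:cv2.resize(i[y0:y0+h,x0:x0+w],None,fx=k,fy=k,interpolation=cv2.INTER_CUBIC)
a=np.hstack([f(s,150,160,100,110,4),f(s,270,150,100,110,4)][:2])
b=f(t,160,140,229,46*2,3.5)[:, :800]
a=cv2.resize(a,(560,308))
a=np.hstack([f(s,150,170,133,92,3),f(s,275,155,133,92,3)])
b=f(t,160,140,240,92,3.325)
a=cv2.resize(a,(798,276))
cv2.imwrite("pics/crop1.png",np.vstack([a,b[:,:798]]))
```

```text
(no output)
```

View pics/crop1.png

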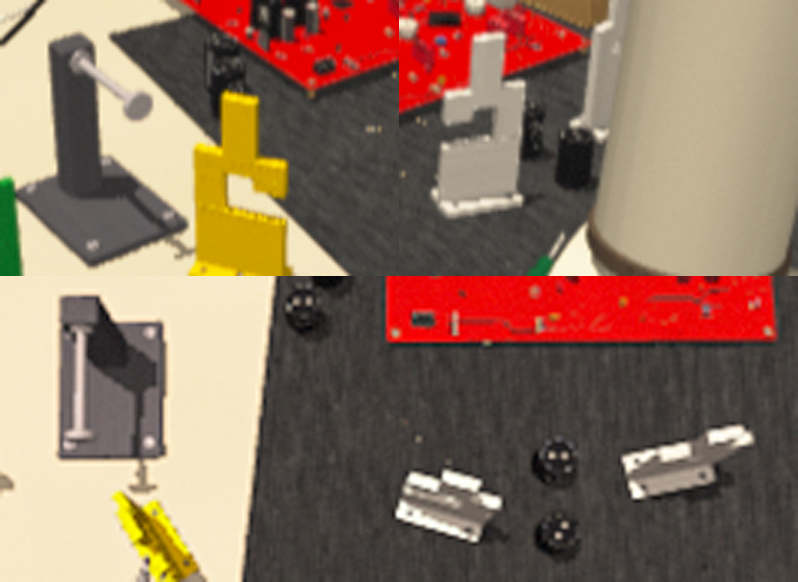

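Crop check: the slotted bracket is the aluminium one at scene (302,197), top (295,207). Its slot opens to the left. The far aluminium one, at top (367,196), is the holed look-alike. Next I'll fit poses from both views.

```bash
cat > h.py <<'E'
from workcell import bot
import cv2,numpy as np
from scipy.optimize import minimize
C={n:bot.calibration(n) for n in("scene","top")}
def proj(n,P):
    c=C[n];T=c["camera_from_world"];p=np.atleast_2d(P)@T[:3,:3].T+T[:3,3];f=192/np.tan(np.radians(c["vfov"]/2))
    return p[:,:2]/p[:,2:]*f+[c["cx"],c["cy"]]
def ray(n,uv,z):
    c=C[n];T=c["camera_from_world"];f=192/np.tan(np.radians(c["vfov"]/2))
    d=T[:3,:3].T@np.array([(uv[0]-c["cx"])/f,(uv[1]-c["cy"])/f,1]);o=-T[:3,:3].T@T[:3,3]
    return o+d*(z-o[2])/d[2]
# boxes: slotted bracket (x0,x1,y0,y1,z0,z1) mm
BR=[(-18,18,-35,35,0,8),(-4,4,-35,35,8,60),(-4,4,-35,-11,60,108),(-4,4,-11,11,92,108),(-4,4,11,35,82,108),(-4,4,-13,13,108,155)]
def mask(n,boxes,R,t,k=4):
    m=np.zeros((384*k,512*k),np.uint8)
    for b in boxes:
        P=np.array([[x,y,z] for x in b[:2] for y in b[2:4] for z in b[4:]])/1000@R.T+t
        h=cv2.convexHull(((proj(n,P)+.5)*k).astype(np.int32));cv2.fillConvexPoly(m,h,255)
    return cv2.resize(m,(512,384),interpolation=cv2.INTER_AREA)/255.
def Rz(a): return np.array([[np.cos(a),-np.sin(a),0],[np.sin(a),np.cos(a),0],[0,0,1]])
E
python3 - <<'E'
from h import *
I={n:cv2.imread(f"pics/{n}0.png") for n in C}
def seg(n,x0,y0,x1,y1):
    h=cv2.cvtColor(I[n],cv2.COLOR_BGR2HSV);m=np.zeros((384,512));
    m[y0:y1,x0:x1]=((h[...,2]>95)&(h[...,1]<60))[y0:y1,x0:x1];return m
M={"scene":seg("scene",283,163,320,232),"top":seg("top",274,190,314,224)}
cost=lambda p:sum(1-np.minimum(m:=mask(n,BR,Rz(p[2]),[p[0],p[1],.007]),M[n]).sum()/np.maximum(m,M[n]).sum() for n in C)
g=ray("top",(295,210),.02);print(g)
best=min((minimize(cost,[g[0]+dx,g[1],a],method="Nelder-Mead",options=dict(initial_simplex=[[g[0]+dx,g[1],a],[g[0]+dx+.01,g[1],a],[g[0]+dx,g[1]+.01,a],[g[0]+dx,g[1],a+.15]])) for a in(-.3,0,.3) for dx in (0,.015)),key=lambda r:r.fun)
p=best.x;print("bracket",p[:2],np.degrees(p[2]),best.fun)
for n in C: print(n,"tab",proj(n,[p[0],p[1],.162]))
for n,h,r in(("top",(184.1,187.8),(184.1,156.2)),("scene",(196.3,204.7),(176,190.7))): print(n,"head",ray(n,h,.13),"root",ray(n,r,.13))
print("base",[ray("top",u,.01)[:2] for u in((208.1,153.8),(209.6,194.4),(177.4,194.4))])
print("yellow",ray("top",(207,222),.01),"holed",ray("top",(367,198),.02))
v=[]
for n in C:
    o=I[n].copy();cs,_=cv2.findContours((mask(n,BR,Rz(p[2]),[p[0],p[1],.007])>.5).astype(np.uint8),0,1);cv2.drawContours(o,cs,-1,(0,255,0),1)
    x,y=(265,155) if n=="scene" else (255,170); v.append(cv2.resize(o[y:y+80,x:x+80],(400,400),interpolation=0))
cv2.imwrite("pics/fit.png",np.hstack(v))
E
```

```text
[ 0.49079503 -0.16544468  0.02      ]
bracket [ 0.49356931 -0.15975113] -17.2055939369913 0.1482029305722684
scene tab [[304.52974896 166.0625391 ]]
top tab [[298.2112562  200.90171952]]
top head [0.53210066 0.11679177 0.13      ] root [0.61289655 0.11990621 0.13      ]
scene head [0.53092663 0.11719655 0.13      ] root [0.61129521 0.122671   0.13      ]
base [array([0.65442511, 0.07797261]), array([0.53658138, 0.07079068]), array([0.53687889, 0.16107965])]
yellow [0.45950385 0.07607331 0.01      ] holed [ 0.52337602 -0.36313737  0.02      ]
```

View pics/fit.png

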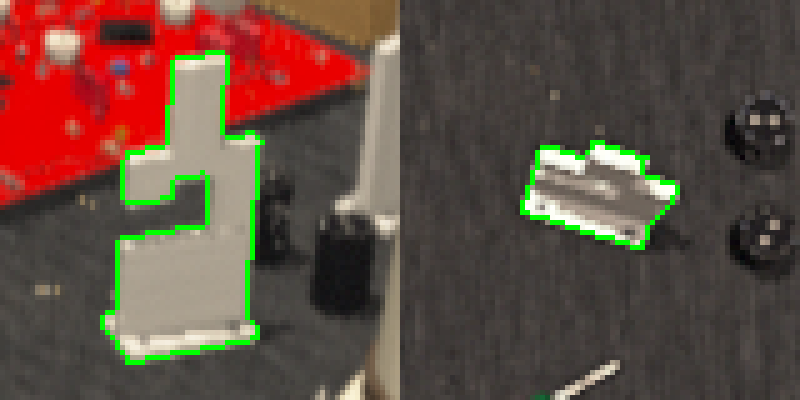

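Fit is good: the outline lies on the bracket in both views. It stands at (0.494, -0.160), yaw -17.2°. Both views agree on the pin: middle about (0.573, 0.119, 0.130), yaw about +2.5°. I'm moving over the tab now.

```bash
python3 -m crank '[{"gripper":85,"travel":[36,-22,0],"twist":[0,0,0]},{"gripper":85,"travel":[36,-22,0],"twist":[0,0,0]},{"gripper":85,"travel":[36,-22,0],"twist":[0,0,0]},{"gripper":85,"travel":[36,-22,0],"twist":[0,0,0]},{"gripper":85,"travel":[36,-22,0],"twist":[0,0,0]},{"gripper":85,"travel":[36,-22,0],"twist":[0,0,0]},{"gripper":85,"travel":[36,-22,0],"twist":[0,0,0]},{"gripper":85,"travel":[36,-22,0],"twist":[0,0,0]},{"gripper":85,"travel":[36,-22,0],"twist":[0,0,0]},{"gripper":85,"travel":[36,-22,0],"twist":[0,0,0]},{"gripper":85,"travel":[36,-22,0],"twist":[0,0,0]},{"gripper":85,"travel":[36,-22,0],"twist":[0,0,0]}]' 40
python3 -m crank '[{"gripper":85,"travel":[0,0,0],"twist":[0,0,-0.166]},{"gripper":85,"travel":[0,0,0],"twist":[0,0,-0.166]},{"gripper":85,"travel":[0,0,0],"twist":[0,0,-0.166]},{"gripper":85,"travel":[0,0,0],"twist":[0,0,-0.166]},{"gripper":85,"travel":[0,0,0],"twist":[0,0,-0.166]},{"gripper":85,"travel":[0,0,0],"twist":[0,0,-0.166]},{"gripper":85,"travel":[0,0,0],"twist":[0,0,0]}]'
cat > d.py <<'E'
import sys,numpy as np
from workcell import bot
from scipy.spatial.transform import Rotation as R
o=bot.get_obs();t=np.array(list(map(float,sys.argv[1:4])));r=R.from_euler("xyz",o["tcp_rot"],degrees=True)
g=R.from_euler("xyz",[180,0,float(sys.argv[4])],degrees=True)
print("t",o["time"],"pos",o["ee_pos"].round(4),"rot",o["tcp_rot"].round(2),"open",o["opening"].round(4),"F",o["wrist_force"].round(1),"q",o["q"].round(0))
print("travel mm",(r.inv().apply(t-o["ee_pos"])*1000).round(1),"twist",(r.inv()*g).as_rotvec().round(4))
E
python3 d.py .4936 -.1598 .128 72.8
```

```text
time: 1.6
ee_pos: [0.4946, -0.1554, 0.231]
tcp_rot: [-180.0, 0.0, 15.9]
wrist_force: [0.2, -0.2, -0.3]
opening: 0.0849
grasp_force: 0.0
time: 2.48
ee_pos: [0.4938, -0.1565, 0.2309]
tcp_rot: [-180.0, -0.0, 72.9]
wrist_force: [-0.1, 0.8, 0.7]
opening: 0.0852
grasp_force: 0.0Traceback (most recent call last):
  File "d.py", line 6, in <module>
    print("t",o["time"],"pos",o["ee_pos"].round(4),"rot",o["tcp_rot"].round(2),"open",o["opening"].round(4),"F",o["wrist_force"].round(1),"q",o["q"].round(0))
                                                                                      ^^^^^^^^^^^^^^^^^^
AttributeError: 'float' object has no attribute 'round'
```

```bash
sed -i 's/o\["opening"\].round(4)/round(o["opening"],4)/' d.py
python3 -m crank '[{"gripper":85,"travel":[-3,1,17],"twist":[0,0,0]},{"gripper":85,"travel":[0,0,17],"twist":[0,0,0]},{"gripper":85,"travel":[0,0,17],"twist":[0,0,0]},{"gripper":85,"travel":[0,0,17],"twist":[0,0,0]},{"gripper":85,"travel":[0,0,17],"twist":[0,0,0]},{"gripper":85,"travel":[0,0,18],"twist":[0,0,0]},{"gripper":85,"travel":[0,0,0],"twist":[0,0,0]}]'
python3 -m crank '[{"gripper":0,"travel":[0,0,0],"twist":[0,0,0]},{"gripper":0,"travel":[0,0,0],"twist":[0,0,0]},{"gripper":0,"travel":[0,0,0],"twist":[0,0,0]},{"gripper":0,"travel":[0,0,0],"twist":[0,0,0]},{"gripper":0,"travel":[0,0,0],"twist":[0,0,0]},{"gripper":0,"travel":[0,0,0],"twist":[0,0,0]},{"gripper":0,"travel":[0,0,0],"twist":[0,0,0]},{"gripper":0,"travel":[0,0,0],"twist":[0,0,0]}]' 60
python3 d.py .4936 -.1598 .128 72.8
```

```text
time: 3.35
ee_pos: [0.4932, -0.1595, 0.1266]
tcp_rot: [-179.9, -0.0, 73.0]
wrist_force: [-0.4, -0.3, 0.3]
opening: 0.0848
grasp_force: 0.0
time: 4.35
ee_pos: [0.494, -0.1597, 0.1285]
tcp_rot: [180.0, -0.0, 73.0]
wrist_force: [-1.6, 0.5, 4.8]
opening: 0.0072
grasp_force: 59.3
t 4.35 pos [ 0.494  -0.1597  0.1285] rot [179.98  -0.    72.98] open 0.0072 F [-1.6  0.5  4.8] q [-18.  -0.  -7.  84.   0.  89.]
travel mm [-0.2 -0.4  0.5] twist [ 0.0003 -0.0001  0.0032]
```

```bash
python3 -m crank '[{"gripper":0,"travel":[0,0,-15],"twist":[0,0,0]},{"gripper":0,"travel":[0,0,-20],"twist":[0,0,0]},{"gripper":0,"travel":[0,0,-20],"twist":[0,0,0]},{"gripper":0,"travel":[0,0,-20],"twist":[0,0,0]},{"gripper":0,"travel":[0,0,-15],"twist":[0,0,0]},{"gripper":0,"travel":[0,0,0],"twist":[0,0,-0.085]},{"gripper":0,"travel":[0,0,0],"twist":[0,0,-0.085]},{"gripper":0,"travel":[0,0,0],"twist":[0,0,-0.085]},{"gripper":0,"travel":[0,0,0],"twist":[0,0,-0.085]},{"gripper":0,"travel":[0,0,0],"twist":[0,0,0]}]'
python3 d.py .57 .02 .1805 92.5
```

```text
time: 5.6
ee_pos: [0.4939, -0.1597, 0.2184]
tcp_rot: [-180.0, -0.0, 92.4]
wrist_force: [-1.2, 0.8, -1.9]
opening: 0.007
grasp_force: 58.5
t 5.6 pos [ 0.4939 -0.1597  0.2184] rot [-179.99   -0.     92.43] open 0.007 F [-1.2  0.8 -1.9] q [-18.   0.   4.  94.  -0.  70.]
travel mm [176.3  83.6  37.9] twist [-0.0002 -0.0001 -0.0012]
```

```bash
python3 -m crank '[{"gripper":0,"travel":[14,14,0],"twist":[0,0,0]},{"gripper":0,"travel":[22,14,0],"twist":[0,0,0]},{"gripper":0,"travel":[22,14,0],"twist":[0,0,0]},{"gripper":0,"travel":[22,14,0],"twist":[0,0,0]},{"gripper":0,"travel":[22,14,0],"twist":[0,0,0]},{"gripper":0,"travel":[22,14,0],"twist":[0,0,0]},{"gripper":0,"travel":[22,0,0],"twist":[0,0,0]},{"gripper":0,"travel":[20,0,0],"twist":[0,0,0]},{"gripper":0,"travel":[10,0,13],"twist":[0,0,0]},{"gripper":0,"travel":[0,0,13],"twist":[0,0,0]},{"gripper":0,"travel":[0,0,12],"twist":[0,0,0]},{"gripper":0,"travel":[0,0,0],"twist":[0,0,0]}]'
python3 d.py .57 .119 .1805 92.5
python3 - <<'E'
from h import *
v=[]
for n in C:
    i=cv2.cvtColor(bot.camera(n),cv2.COLOR_RGB2BGR);cv2.imwrite(f"pics/{n}1.png",i)
    x,y=(140,100) if n=="scene" else (160,120); v.append(cv2.resize(i[y:y+150,x:x+130],None,fx=3,fy=3,interpolation=2))
cv2.imwrite("pics/pre.png",np.hstack(v))
E
```

```text
time: 7.1
ee_pos: [0.5697, 0.0191, 0.1788]
tcp_rot: [-179.9, 0.0, 92.4]
wrist_force: [-0.0, 0.7, -1.2]
opening: 0.0072
grasp_force: 58.7
t 7.1 pos [0.5697 0.0191 0.1788] rot [-179.87    0.     92.41] open 0.0072 F [-0.   0.7 -1.2] q [ 2.  7.  7. 90. -0. 90.]
travel mm [99.8  4.5 -1.7] twist [-0.0022  0.0001 -0.0016]
```

View pics/pre.png

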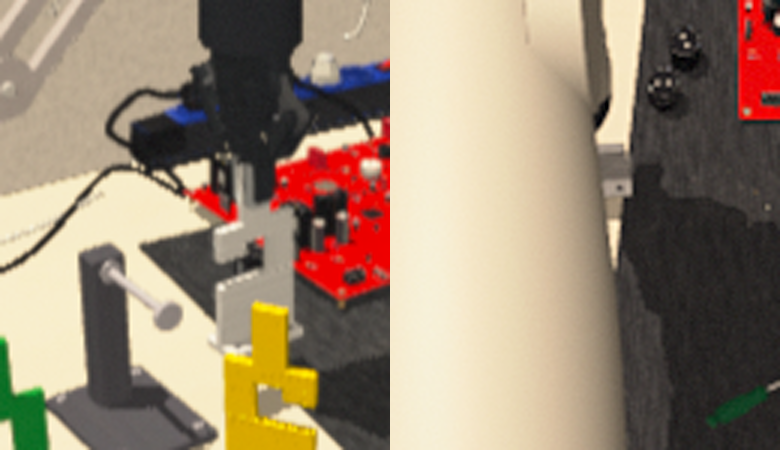

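The bracket hangs upright in the gripper, its slot mouth at crop (216,268) facing the pin, whose head is at crop (168,318). Now I'll check the projected heights and start the slide.

```bash
python3 - <<'E'
from h import *
for nm,p in(("lowlip",[-4,35,60]),("uplip",[-4,35,82])): print(nm,(proj("scene",Rz(np.radians(2.5))@np.array(p)/1000+[.5697,.0191,.0575])-[140,100])*3)
E
python3 -m crank '[{"gripper":0,"travel":[10,1,-1],"twist":[0,0,0]},{"gripper":0,"travel":[12,1,0],"twist":[0,0,0]},{"gripper":0,"travel":[12,1,0],"twist":[0,0,0]},{"gripper":0,"travel":[12,1,0],"twist":[0,0,0]},{"gripper":0,"travel":[12,0,0],"twist":[0,0,0]},{"gripper":0,"travel":[12,0,0],"twist":[0,0,0]},{"gripper":0,"travel":[0,0,0],"twist":[0,0,0]}]'
python3 d.py .57 .119 .1805 92.5
python3 - <<'E'
from h import *
i=cv2.cvtColor(bot.camera("scene"),cv2.COLOR_RGB2BGR)[140:270,140:260]
cv2.imwrite("pics/mid.png",cv2.resize(i,None,fx=4,fy=4,interpolation=2))
E
```

```text
lowlip [[218.7397606  286.26946902]]
uplip [[218.16789706 260.88327577]]
time: 8.07
ee_pos: [0.5712, 0.0907, 0.1812]
tcp_rot: [-180.0, -0.0, 92.5]
wrist_force: [0.3, -0.9, -1.3]
opening: 0.0073
grasp_force: 58.7
t 8.075 pos [0.5712 0.0907 0.1812] rot [-179.99   -0.     92.53] open 0.0073 F [ 0.3 -0.9 -1.3] q [ 9.  8.  8. 90.  0. 96.]
travel mm [28.3  0.1  0.7] twist [-0.0001 -0.      0.0006]
```

View pics/mid.png

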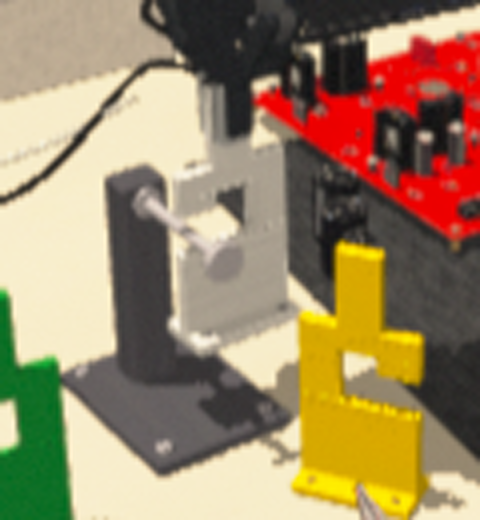

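The pin has entered the slot mouth, with the plate between head (crop 222,258) and post and no contact force. I'll slide on and lower it.

```bash
python3 -m crank '[{"gripper":0,"travel":[10,0,0],"twist":[0,0,0]},{"gripper":0,"travel":[10,0,0],"twist":[0,0,0]},{"gripper":0,"travel":[8,0,0],"twist":[0,0,0]},{"gripper":0,"travel":[0,0,4],"twist":[0,0,0]},{"gripper":0,"travel":[0,0,4],"twist":[0,0,0]},{"gripper":0,"travel":[0,0,4],"twist":[0,0,0]},{"gripper":0,"travel":[0,0,0],"twist":[0,0,0]}]'
python3 d.py .57 .119 .1635 92.5
python3 -m crank '[{"gripper":0,"travel":[0,0,2],"twist":[0,0,0]},{"gripper":0,"travel":[0,0,1],"twist":[0,0,0]},{"gripper":0,"travel":[0,0,0],"twist":[0,0,0]}]'
python3 -m crank '[{"gripper":0,"travel":[0,0,1],"twist":[0,0,0]},{"gripper":0,"travel":[0,0,0],"twist":[0,0,0]}]'
python3 - <<'E'
from h import *
i=cv2.cvtColor(bot.camera("scene"),cv2.COLOR_RGB2BGR)[140:270,140:260]
cv2.imwrite("pics/low.png",cv2.resize(i,None,fx=4,fy=4,interpolation=2))
E
```

```text
time: 9.0
ee_pos: [0.5699, 0.1175, 0.1688]
tcp_rot: [-180.0, 0.0, 92.4]
wrist_force: [0.0, 0.1, -1.6]
opening: 0.0073
grasp_force: 58.7
t 9.0 pos [0.5699 0.1175 0.1688] rot [-1.7996e+02  1.0000e-02  9.2440e+01] open 0.0073 F [ 0.   0.1 -1.6] q [12.  9.  7. 89. -0. 99.]
travel mm [1.5 0.2 5.3] twist [-0.0008  0.0001 -0.001 ]
time: 9.38
ee_pos: [0.5701, 0.1178, 0.1663]
tcp_rot: [-180.0, 0.0, 92.5]
wrist_force: [0.2, -0.3, -1.2]
opening: 0.0073
grasp_force: 58.7
time: 9.62
ee_pos: [0.5701, 0.1178, 0.1652]
tcp_rot: [-180.0, 0.0, 92.5]
wrist_force: [0.0, -0.6, -2.1]
opening: 0.0072
grasp_force: 58.7
```

View pics/low.png

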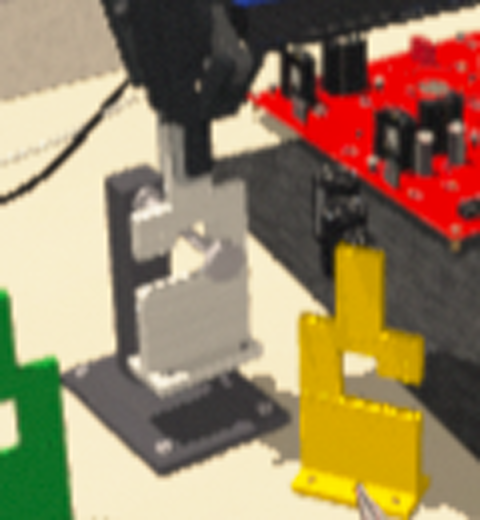

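The pin lies under the notch and still carries no load. I'll keep lowering in 1 mm steps.

```bash
for k in 1 2; do python3 -m crank '[{"gripper":0,"travel":[0,0,1],"twist":[0,0,0]},{"gripper":0,"travel":[0,0,0],"twist":[0,0,0]}]' | grep -E "ee_pos|wrist"; done
```

```text
ee_pos: [0.57, 0.1178, 0.1642]
wrist_force: [1.0, 0.2, -1.8]
ee_pos: [0.5702, 0.1178, 0.1639]
wrist_force: [-1.6, 0.1, 4.5]
```

It's in contact, with the pin carrying load (+6 N change). Releasing and retreating.

```bash
python3 -m crank '[{"gripper":14,"travel":[0,0,0],"twist":[0,0,0]},{"gripper":20,"travel":[0,0,0],"twist":[0,0,0]},{"gripper":40,"travel":[0,0,0],"twist":[0,0,0]},{"gripper":60,"travel":[0,0,0],"twist":[0,0,0]},{"gripper":60,"travel":[0,0,0],"twist":[0,0,0]},{"gripper":60,"travel":[0,0,-10],"twist":[0,0,0]},{"gripper":60,"travel":[0,0,-20],"twist":[0,0,0]},{"gripper":60,"travel":[0,0,-30],"twist":[0,0,0]},{"gripper":60,"travel":[0,0,-30],"twist":[0,0,0]},{"gripper":60,"travel":[0,0,-20],"twist":[0,0,0]},{"gripper":60,"travel":[0,0,0],"twist":[0,0,0]}]'
python3 -m crank '[{"gripper":60,"travel":[0,0,0],"twist":[0,0,0]},{"gripper":60,"travel":[0,0,0],"twist":[0,0,0]},{"gripper":60,"travel":[0,0,0],"twist":[0,0,0]},{"gripper":60,"travel":[0,0,0],"twist":[0,0,0]},{"gripper":60,"travel":[0,0,0],"twist":[0,0,0]},{"gripper":60,"travel":[0,0,0],"twist":[0,0,0]},{"gripper":60,"travel":[0,0,0],"twist":[0,0,0]},{"gripper":60,"travel":[0,0,0],"twist":[0,0,0]},{"gripper":60,"travel":[0,0,0],"twist":[0,0,0]},{"gripper":60,"travel":[0,0,0],"twist":[0,0,0]},{"gripper":60,"travel":[0,0,0],"twist":[0,0,0]},{"gripper":60,"travel":[0,0,0],"twist":[0,0,0]}]' >/dev/null
python3 - <<'E'
from h import *
a=bot.camera("scene").astype(int);b=bot.camera("scene")
print("diff",abs(a-b)[140:270,140:260].max())
i=cv2.cvtColor(b,cv2.COLOR_RGB2BGR)[140:270,140:340]
cv2.imwrite("pics/end.png",cv2.resize(i,None,fx=4,fy=4,interpolation=2))
E
```

```text
time: 11.55
ee_pos: [0.5707, 0.1179, 0.2753]
tcp_rot: [179.8, -0.0, 92.5]
wrist_force: [0.4, -0.0, -0.4]
opening: 0.0601
grasp_force: 0.0
diff 16
```

View pics/end.png

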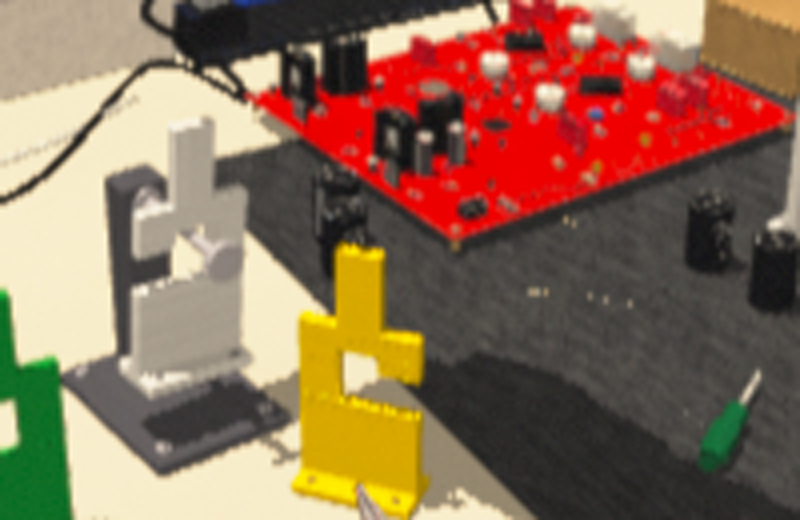

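The bracket hangs upright on the pin (crop 190,260), clear of head and post, and the gripper is out of the way. I'll wait a little and check for swinging before handing in.

```bash
python3 -m crank '[{"gripper":60,"travel":[0,0,0],"twist":[0,0,0]},{"gripper":60,"travel":[0,0,0],"twist":[0,0,0]},{"gripper":60,"travel":[0,0,0],"twist":[0,0,0]},{"gripper":60,"travel":[0,0,0],"twist":[0,0,0]},{"gripper":60,"travel":[0,0,0],"twist":[0,0,0]},{"gripper":60,"travel":[0,0,0],"twist":[0,0,0]},{"gripper":60,"travel":[0,0,0],"twist":[0,0,0]},{"gripper":60,"travel":[0,0,0],"twist":[0,0,0]},{"gripper":60,"travel":[0,0,0],"twist":[0,0,0]},{"gripper":60,"travel":[0,0,0],"twist":[0,0,0]},{"gripper":60,"travel":[0,0,0],"twist":[0,0,0]},{"gripper":60,"travel":[0,0,0],"twist":[0,0,0]}]' >/dev/null
python3 - <<'E'
from h import *
f=lambda:cv2.GaussianBlur(bot.camera("scene")[165:242,163:206].astype(np.float32),(0,0),1)
F=[f() for _ in range(8)]
old=cv2.resize(cv2.imread("pics/end.png"),(200,130),interpolation=cv2.INTER_AREA)[25:102,23:66,::-1].astype(np.float32)
print([round(float(np.abs(F[0]-x).max()),1) for x in F[1:]],[cv2.phaseCorrelate(F[0].mean(2),x.mean(2))[0] for x in (F[7],cv2.GaussianBlur(old,(0,0),1))])
E
```

```text
[2.0, 1.6, 2.2, 1.5, 1.8, 1.4, 1.7] [(0.5028014828537017, 0.0014040370764760723), (0.5027398988597866, 0.013186414740602004)]
```

```bash
python3 -c "
from workcell import bot
print(bot.job_done())"
```

```text
the job is handed in; nothing more can be done
None
```

The slotted bracket hangs upright and still on the pin, the gripper is clear of it, the holed bracket was not touched, and the job is handed in (about 15 s of the 43 s used; no verdict was returned).

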